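# Prop the brush box lid on its stay

## Robot

A 6-joint arm with a two-finger parallel gripper is mounted at the origin on the work surface. World frame = base frame: x ahead of the robot, y to its left, z up, the work surface at z = 0. Lengths are in mm, angles in rad, forces in N, time in s.
With the tool pointing down it reaches from about 375 to 925 mm from the base axis. Payload 5.7 kg.
Tool frame: the origin (TCP) lies on the centre line of the jaws, within the pads' length; the fingertips stand 14 mm ahead of it and the grasp point (between the pads) lies 5 mm behind it; z points along the fingers, y is the direction in which the jaws open and shut (so a half turn about z gives the same grasp; the last joint's range is limited). The gripper opens to 88 mm and grips with 3 to 60 N. Pads are 20 mm wide; open, the fingers measure 115 mm over their backs; the gripper's body (75 mm by 178 mm) begins 61 mm behind the grasp point.
Start: joints at [1.038, 0.359, 1.51, -0, 1.272, -0.115], TCP at [243.44, 548.362, 236.623] pointing down, gripper open.
Joint ranges: [-2.97, 2.97], [-1.01, 2.36], [0.21, 2.38], [-0.96, 4.11], [0.2, 2.71], [-2.98, 2.98]. Speed limits (rad/s): [2.39, 2.39, 3.14, 3.14, 3.14, 3.14].

## Interface

Orientations are given as a 3x3 rotation matrix whose columns are the frame's x, y, z axes.
In Python, from station import status, eyes, arm gives the robot as it stands.
- The arm moves only by the shell command python3 -m jog 'ROWS'. ROWS is a JSON object of lists of equal length, an entry for each row: "grip": the opening in per cent of the stroke, from 0 (shut) to 100 (fully open); "xyz": the shift along the tool's x, y, z in mm, a list of three; "turn": the turn, a rotation vector about the tool's x, y, z in degrees, a list of three. In form: {"grip": [grip, ...], "xyz": [[x, y, z], ...], "turn": [[wx, wy, wz], ...]}. A call has 1 to 5 rows; each row shifts and turns the commanded pose from where the row before left it, along the tool's axes as they then stand; what a row does not reach is not made up. A row lasts 1/8 s, in which the tool goes at most 62.5 mm and 10.7 degrees, less where a joint would pass 70% of its speed; a pose out of reach is approached as far as the arm can. A call is refused whole if a number of a shift passes 62.5 or a number of a turn 10.7, either way. A call with a gripper value outside its range is refused whole. The fingers move at their own pace and stop on an object; the grip force is fixed at half the most. Time passes only in rows, so rows that do not move let the fingers close. It gives the time, the measured TCP pose, the force and the opening at its end, in the units of the state.
- status.state(): the state, without advancing time (a new reading comes with each control period).
- eyes.get_image(name): name is "side" or "top" or "wrist"; returns a dict with "frame" (400x640x3 uint8, blue, green, red), "fovy" (degrees; the focal length in pixels is half the picture's height over the tangent of half this angle, whatever the lens; pixels are square), "cx", "cy" (the principal point, pixels), "rvec" (rotation vector, rad) and "tvec" (3), from world to camera coordinates, as OpenCV has them. Camera axes: x right, y down, z forward; pixel columns grow to the right and rows downward; lengths in mm; the calibration is good to about 2 mm. A picture is of the moment at which its call begins. There is no depth.
- arm.sign_off(): hands the job in, once; it reports no verdict.
The state is a dict: "time": time; "qpos": joint angles; "dq": joint speeds; "tau": joint torques, N m; "ee_pos": TCP position; "eef_rot": TCP orientation; "force": force on the tool from outside, world axes, zero at the start; "moment": the same for the moment, N m; "width": finger opening in mm.
Only numpy, scipy, OpenCV 4.12 (cv2) and the standard library are available. Lean on these libraries where they do the work, as an engineer would, in place of code of your own. Each camera call takes 0.05 s, during which the arm holds its last target.

## Task

The washed brushes in the grey box need to air under a part-open lid. Swing the box's steel stay all the way up to its stop while the lid still leans back, then tip the lid forward so that it comes down and rests on the raised stay, and let go. Leave the tin, the scraper and the loose brush on the bench where they are.

Things in the scene. Friction and masses are not known exactly. Their poses are not given: they have to be found in the camera images.
- box: Grey box screwed to the bench, 180 (x) by 250 (y) by 100 mm. Origin: centre of underside; z up, -x its front (towards the robot), +y its left. Side walls, 6 mm thick at y = +-122, are only 78 mm high: over the left one lies the hinged steel stay, over the right one a fixed steel carry bar, held at both ends. Brushes inside reach 22 mm. A bracket by the stay's pivot fills x -41 to -29, y 103 to 110.
- stay (a joint): Stay: steel bar 14 mm wide (y), 10 thick, 105 long. Box frame, mm: pivot axis along y at x -35, y 122, z 88; its point at distance r is at x = -35 + r cos q, z = 88 + r sin q. q (rad): 0 flat, free end to the rear; grows as that end swings up and forward, to a stop at 1.65. Starts at 0 to 0.4. Friction 0.03 N m holds it anywhere. Pinched across its width, it can turn between the finger pads.
- stay_end (a point): Middle of the stay's free end face, 105 mm from its pivot; the point's x axis points along the stay away from the pivot.
- lid (a joint): Lid: grey plate 200 mm long, 260 wide, 8 thick, 0.25 kg. Box frame, mm: hinge axis along y at x 90, z 100. q (rad): 0 shut, 1.57 upright, 1.83 leaning back on its stop, as at the start. Damper 0.15 N m s/rad, no friction: left alone behind upright it sinks back to the stop; in front of upright it sinks forward in 1 to 3 s onto the raised stay (q about 0.61), or else shut.
- lid_edge (a point): Middle of the lid's free edge, half-way through its thickness, 200 mm from the hinge: at the start about 290 mm above the bench and 60 mm behind the hinge. The lid's outer face is 4 mm further to the rear while it stands open. That face is free to be pushed from behind.
- tin: Closed steel quart tin, 108 mm diameter, 125 mm high, standing on the bench beside the box; origin at the centre of its underside. To be left alone.
- scraper: Scraper with black handle and steel blade 75 mm wide, about 210 mm long, 18 mm high, lying on the bench beside the box, blade to its +x; origin below its middle. To be left alone.
- brush: Loose black paint brush, about 200 mm long, 62 mm wide, 25 mm high, lying on the bench beside the box, bristles to its +x; origin below its middle. To be left alone.

How it is judged:
By the outcome, as a careful person would: the job done as asked, in the order asked, and still so for the second after the job is handed in, with the robot touching nothing.
It also fails if it takes over 54 s, if anything falls off the work surface, if the arm or the gripper's body presses on something with over 40 N, if the wrist force passes 120 N, or if a joint passes its speed limit or range.

## Working session

There is one attempt and no reset: what is moved stays moved. The work goes in short steps, Python scripts to look and compute and a shell command to move; the robot and the scene stay as the last step left them, time stands still between calls to the robot, and variables do not carry over. Pictures are saved under pics/ and viewed, and the job is handed in when it is done.

```bash
mkdir -p pics; ls; cat > h.py <<'E'
import numpy as np, cv2
from station import status, eyes, arm
def cam(n,save=None):
    d=eyes.get_image(n)
    if save: cv2.imwrite('pics/'+save+'.png',d['frame'])
    return d
def KRt(d):
    h=d['frame'].shape[0]; f=h/2/np.tan(np.radians(d['fovy'])/2)
    K=np.array([[f,0,d['cx']],[0,f,d['cy']],[0,0,1.]])
    R=cv2.Rodrigues(np.array(d['rvec'],float))[0]
    return K,R,np.array(d['tvec'],float).reshape(3)
def ray(d,u,v):
    K,R,t=KRt(d); r=R.T@np.linalg.solve(K,[u,v,1.]); return -R.T@t, r/np.linalg.norm(r)
def onz(d,u,v,z):
    c,r=ray(d,u,v); return c+r*(z-c[2])/r[2]
def proj(d,P):
    K,R,t=KRt(d); p=K@(R@np.array(P,float)+t); return p[:2]/p[2]
E
python3 - <<'E'
from h import *
s=status.state();print({k:np.round(v,3).tolist() for k,v in s.items()})
for n in ['side','top','wrist']:
    d=cam(n,n+'0');print(n,{k:np.round(v,3).tolist() for k,v in d.items() if k!='frame'}, ray(d,320,200))
E
```

```text
pics
{'time': 0.0, 'qpos': [1.038, 0.359, 1.511, 0.0, 1.273, -0.115], 'dq': [-0.0, 0.001, 0.001, -0.002, -0.0, 0.001], 'tau': [-0.001, -51.536, -27.073, 0.067, 0.035, -0.0], 'ee_pos': [243.111, 547.831, 235.833], 'eef_rot': [[-0.914, 0.406, -0.001], [0.406, 0.914, -0.002], [0.0, -0.002, -1.0]], 'force': [-0.225, 0.24, -1.155], 'moment': [0.083, 0.007, 0.0], 'width': 87.699}
side {'fovy': 54.538, 'cx': 321.955, 'cy': 204.027, 'rvec': [2.206, -0.521, 0.275], 'tvec': [-471.907, 207.007, 870.853]} (array([ 158.39818322, -694.6084382 ,  718.58386112]), array([ 0.36360779,  0.69377832, -0.62165989]))
top {'fovy': 55.817, 'cx': 325.673, 'cy': 196.652, 'rvec': [2.174, -2.164, 0.119], 'tvec': [-29.581, 509.735, 919.559]} (array([410.05620173, -24.21435207, 968.27732338]), array([ 0.09654377,  0.01166143, -0.99526042]))
wrist {'fovy': 69.045, 'cx': 317.573, 'cy': 206.95, 'rvec': [-2.432, -1.581, -0.219], 'tvec': [-599.318, -32.683, 389.83]} (array([174.84251674, 578.40442247, 383.53122681]), array([ 0.23157868, -0.09445326, -0.96821996]))
```

View pics/side0.png

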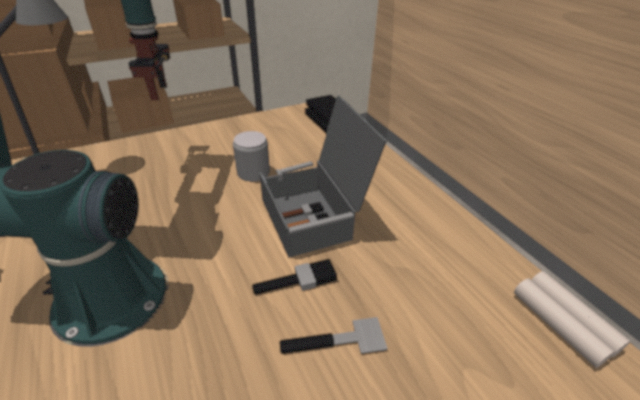

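View pics/top0.png

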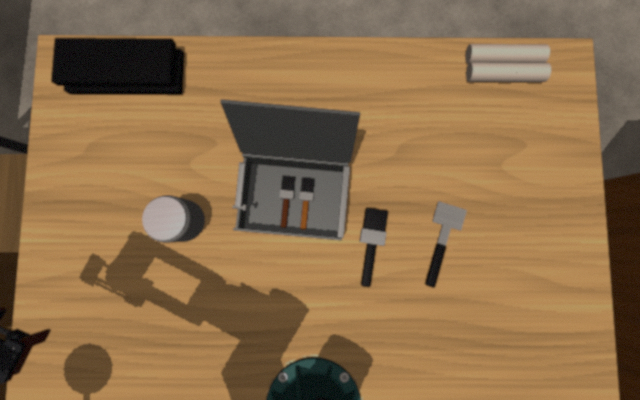

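View pics/wrist0.png

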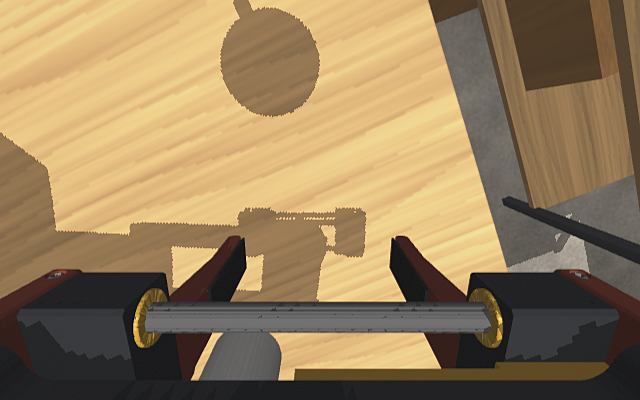

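```bash
python3 - <<'E'
import cv2
a=cv2.imread('pics/top0.png')[90:250,130:390];cv2.imwrite('pics/topz.png',cv2.resize(a,None,fx=3,fy=3,interpolation=2))
a=cv2.imread('pics/side0.png')[90:260,220:400];cv2.imwrite('pics/sidez.png',cv2.resize(a,None,fx=3.5,fy=3.5,interpolation=2))
E
```

```text
(no output)
```

View pics/topz.png

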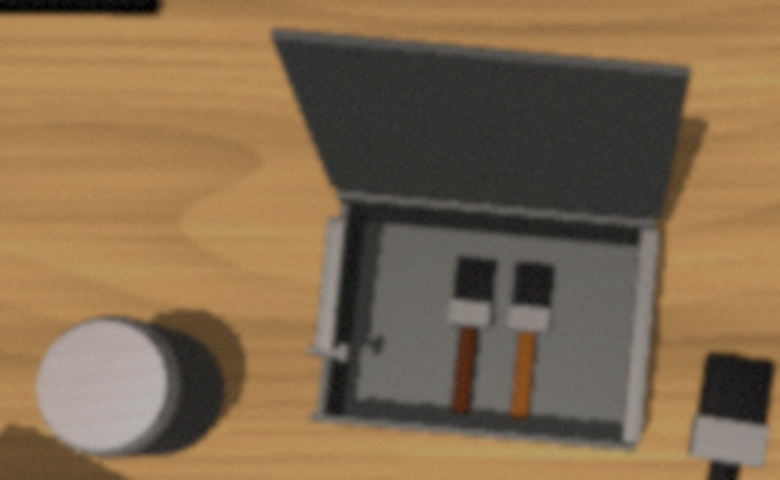

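View pics/sidez.png

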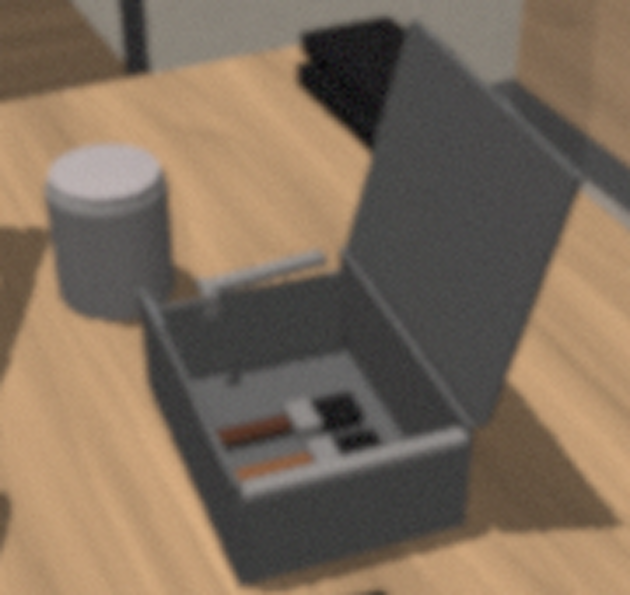

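```bash
python3 - <<'E'
from h import *
t=cam('top');s=cam('side')
Z=lambda u,v:(130+u/3,90+v/3)
S=lambda u,v:(220+u/3.5,90+v/3.5)
P={}
for n,(u,v) in dict(FL=(315,418),FR=(635,445),RL=(342,197),RR=(657,222)).items():
    P[n]=onz(t,*Z(u,v),100); print(n,P[n])
print('w',np.linalg.norm(P['FL']-P['FR']),'rear',np.linalg.norm(P['RL']-P['RR']))
for n,(u,v) in dict(FL=(140,290),FR=(243,495),HingeL=(345,262),HingeR=(480,425)).items():
    print('side',n,onz(s,*S(u,v),100))
print('side FRbottom',onz(s,*S(243,583),0), 'RRbottom',onz(s,*S(462,523),0))
def tri(a,b):
    c1,r1=ray(t,*a);c2,r2=ray(s,*b)
    A=np.stack([r1,-r2],1);k=np.linalg.lstsq(A,c2-c1,rcond=None)[0]
    p,q=c1+k[0]*r1,c2+k[1]*r2; return (p+q)/2,np.linalg.norm(p-q)
print('lidL',tri(Z(274,32),S(412,24)));print('lidR',tri(Z(689,70),S(580,180)))
print('staytip',tri(Z(336,219),S(322,258)));print('staypiv',tri(Z(328,350),S(207,287)))
print('tin',onz(t,*Z(103,386),125))
for p in [(243,548,236)]: print(proj(t,p),proj(s,p))
E
```

```text
FL [425.93635787 180.14830338 100.        ]
FR [406.47012874 -64.07368487 100.        ]
RL [597.58069419 164.18538349 100.        ]
RR [579.01468169 -81.2466342  100.        ]
w 244.99655838805865 rear 246.13324059747035
side FL [424.19382572 177.18493637 100.        ]
side FR [403.05023268 -78.22798501 100.        ]
side HingeL [590.38571723 143.26188929 100.        ]
side HingeR [582.66573852 -84.85027361 100.        ]
side FRbottom [405.91292103 -63.39856706   0.        ] RRbottom [579.15698419 -79.24752861   0.        ]
lidL (array([660.76424055, 170.10761339, 283.74212805]), np.float64(3.359703263760608))
lidR (array([638.07091204, -88.869576  , 286.44300585]), np.float64(0.8588762864414756))
staytip (array([582.3143916 , 170.49200511,  90.0946898 ]), np.float64(0.4582389788460613))
staypiv (array([479.33946667, 174.11785409,  88.5859964 ]), np.float64(0.9334288333121153))
tin [448.49508136 332.29299528 125.        ]
[ 18.94409313 324.91489433] [158.27471084  88.37088163]
```

```bash
cat >> h.py <<'E'
YAW=-0.085; C=np.array([505,50.4,0])
RB=cv2.Rodrigues(np.array([0,0,YAW]))[0]
def bw(p): return C+RB@np.array(p,float)
def stay(r,q,y=122): return bw([-35+r*np.cos(q),y,88+r*np.sin(q)])
def rel(target_xyz, zrot=None):
    """tool-frame shift from current pose to place TCP at target"""
    s=status.state(); R=np.array(s['eef_rot']); return R.T@(np.array(target_xyz)-s['ee_pos'])
E
python3 - <<'E'
from h import *
t=cam('top');s=cam('side')
for q in (0,.1,.2,.3,.4):
    p=stay(105,q); print(q,np.round(p),'top zoom',np.round((proj(t,p)-[130,90])*3),'side zoom',np.round((proj(s,p)-[220,90])*3.5))
p=stay(0,0);print((proj(t,p)-[130,90])*3,(proj(s,p)-[220,90])*3.5)
for y in(-125,125):
  for x,z in ((-90,100),(90,100),(-90,0),(90,0)):
    p=bw([x,y,z]);print(x,y,z,'top zoom',np.round((proj(t,p)-[130,90])*3),'side zoom',np.round((proj(s,p)-[220,90])*3.5))
print('tgt TCP above stay r75',stay(75,0))
E
```

```text
0 [585. 166.  88.] top zoom [342. 216.] side zoom [327. 262.]
0.1 [585. 166.  98.] top zoom [340. 214.] side zoom [327. 252.]
0.2 [583. 166. 109.] top zoom [336. 213.] side zoom [325. 241.]
0.3 [580. 166. 119.] top zoom [333. 214.] side zoom [322. 232.]
0.4 [577. 167. 129.] top zoom [330. 216.] side zoom [318. 222.]
[327.39190274 348.03085051] [207.38581771 286.77037551]
-90 -125 100 top zoom [638. 447.] side zoom [238. 483.]
90 -125 100 top zoom [658. 216.] side zoom [479. 422.]
-90 -125 0 top zoom [632. 447.] side zoom [243. 586.]
90 -125 0 top zoom [650. 238.] side zoom [469. 523.]
-90 125 100 top zoom [312. 418.] side zoom [140. 286.]
90 125 100 top zoom [338. 187.] side zoom [348. 244.]
-90 125 0 top zoom [340. 420.] side zoom [149. 384.]
90 125 0 top zoom [363. 213.] side zoom [346. 339.]
tgt TCP above stay r75 [555.21310428 168.56363298  88.        ]
```

```bash
python3 -m jog '{"grip":[70,70,70,70,70],"xyz":[[0,0,0],[0,0,0],[-35,-38,0],[-35,-38,0],[-35,-38,0]],"turn":[[0,0,-9.5],[0,0,-9.5],[0,0,0],[0,0,0],[0,0,0]]}'
cat > w.py <<'E'
from h import *
import sys
s=status.state();R=np.array(s['eef_rot'])
print('t',s['time'],'pos',np.round(s['ee_pos'],1),'F',np.round(s['force'],1),'w',s['width'])
print('R in box',np.round(RB.T@R,3).tolist())
b=RB.T@(np.array(s['ee_pos'])-C);print('box pos',np.round(b,1))
if len(sys.argv)>3: 
    print('tool shift',np.round(R.T@RB@(np.array(list(map(float,sys.argv[1:4])))-b),1))
E
python3 w.py 40 122 160
```

```text
time: 0.98
ee_pos: [339.0, 424.7, 236.7]
eef_rot: [[-0.996, 0.085, 0.0], [0.085, 0.996, 0.0], [-0.0, 0.0, -1.0]]
force: [0.4, 0.2, 0.6]
width: 61.3
t 0.975 pos [339.  424.7 236.7] F [0.4 0.2 0.6] w 61.34378293648862
R in box [[-1.0, 0.0, 0.0], [0.0, 1.0, 0.0], [-0.0, 0.0, -1.0]]
box pos [-197.2  358.8  236.7]
tool shift [-237.3 -236.7   76.7]
```

```bash
python3 -m jog '{"grip":[70,70,70,70,70],"xyz":[[-40,-40,0],[-40,-40,0],[-40,-40,0],[-40,-40,0],[-40,-40,10]],"turn":[[0,0,0],[0,0,0],[0,0,0],[0,0,0],[0,0,0]]}' >/dev/null
python3 -m jog '{"grip":[70,70,70],"xyz":[[-36,-36,20],[0,0,40],[0,0,0]],"turn":[[0,0,0],[0,0,0],[0,0,0]]}'
python3 - <<'E'
from h import *
cam('wrist','w1');cam('side','s1')
E
python3 w.py 40 122 83
```

```text
time: 1.98
ee_pos: [550.8, 169.2, 164.0]
eef_rot: [[-0.996, 0.087, -0.007], [0.087, 0.996, -0.001], [0.007, -0.002, -1.0]]
force: [-0.7, -0.1, 0.2]
width: 61.4
t 2.075 pos [552.8 170.6 167.1] F [0.2 0.8 0.2] w 61.34827350705299
R in box [[-1.0, 0.001, -0.001], [0.001, 1.0, -0.0], [0.001, -0.0, -1.0]]
box pos [ 37.5 123.8 167.1]
tool shift [-2.6 -1.8 84.1]
```

View pics/w1.png

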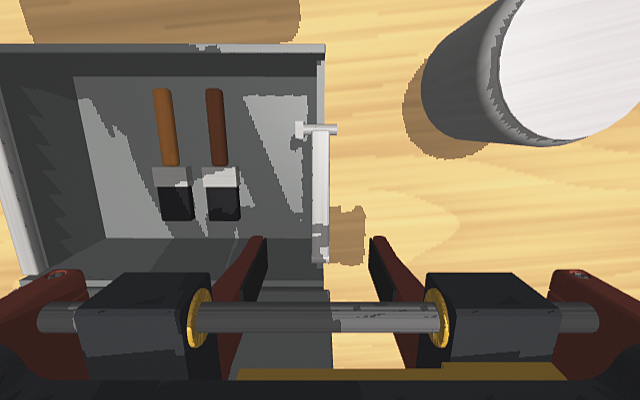

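View pics/s1.png

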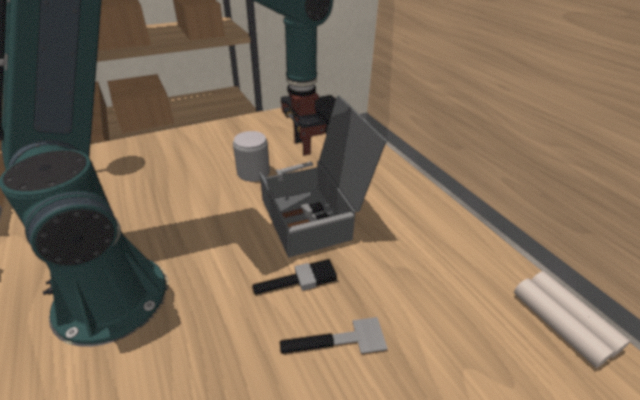

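The wrist picture shows the stay from its pivot (row 130, col 320) to its free end (row 262, cols 312–329), lying between the fingertips (cols 265 and 370). I'll check this numerically.

```bash
python3 - <<'E'
from h import *
d=cam('wrist')
for u,v,z in ((312.5,255,93),(329,255,93),(312.5,140,93),(329,140,93),(320,262,93),(320,128,95),(326,48,100)):
    print(u,v,np.round(RB.T@(onz(d,u,v,z)-C),1))
for q in (0,.05,.1,.2): print(q,proj(d,stay(105,q)))
E
```

```text
312.5 255 [ 67.1 119.7  93. ]
329 255 [ 67.1 133.4  93. ]
312.5 140 [-26.2 120.3  93. ]
329 140 [-26.2 132.5  93. ]
320 262 [ 73.5 126.   93. ]
320 128 [-34.8 125.8  95. ]
326 48 [-86.2 129.7 100. ]
0 [315.30631901 255.5538152 ]
0.05 [315.26387988 258.14024878]
0.1 [315.21868628 260.5374487 ]
0.2 [315.11964831 264.69406117]
```

```bash
python3 -m jog '{"grip":[60,60,60,60],"xyz":[[0,1.5,30],[0,0,30],[0,0,21],[0,0,0]],"turn":[[0,0,0],[0,0,0],[0,0,0],[0,0,0]]}'
python3 w.py 38 125 85
python3 - <<'E'
from h import *
cam('wrist','w2')
E
```

```text
time: 2.62
ee_pos: [552.7, 172.5, 85.9]
eef_rot: [[-0.996, 0.085, -0.001], [0.085, 0.996, -0.0], [0.001, -0.0, -1.0]]
force: [-1.0, -0.2, 1.1]
width: 53.1
t 2.625 pos [552.7 172.5  85.9] F [-1.  -0.2  1.1] w 53.067165089878785
R in box [[-1.0, -0.0, -0.001], [-0.0, 1.0, -0.0], [0.001, -0.0, -1.0]]
box pos [ 37.2 125.7  85.9]
tool shift [-0.8 -0.7  0.9]
```

View pics/w2.png

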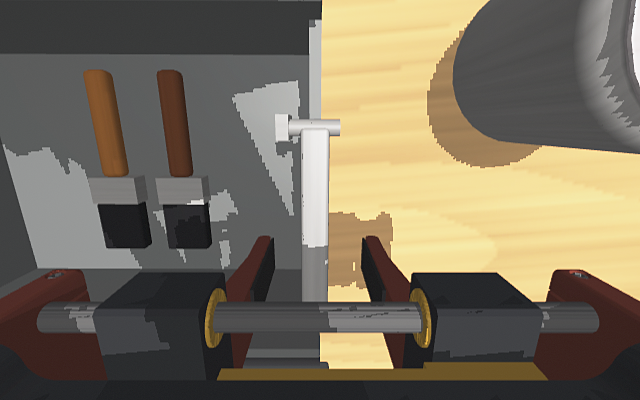

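The stay (cols 302–328) lies centred between the fingers (272 and 363), within about 1.3 mm. I'll close on it.

```bash
python3 -m jog '{"grip":[10,5,0,0,0],"xyz":[[0,-1.3,0],[0,0,0],[0,0,0],[0,0,0],[0,0,0]],"turn":[[0,0,0],[0,0,0],[0,0,0],[0,0,0],[0,0,0]]}'
python3 w.py 38 124.4 85
python3 - <<'E'
import numpy as np
r=73
print([ (round(q,2),(r*(np.cos(q)-1)).round(1),(r*np.sin(q)).round(1)) for q in np.arange(0,1.71,.15)])
E
```

```text
time: 3.3
ee_pos: [553.2, 170.7, 85.7]
eef_rot: [[-0.996, 0.086, 0.0], [0.086, 0.996, 0.0], [-0.0, 0.0, -1.0]]
force: [1.0, 1.8, 0.5]
width: 13.8
t 3.3 pos [553.2 170.7  85.7] F [1.  1.8 0.5] w 13.84792705583845
R in box [[-1.0, 0.001, 0.0], [0.001, 1.0, 0.0], [-0.0, 0.0, -1.0]]
box pos [ 37.8 124.   85.7]
tool shift [-0.2  0.4  0.7]
[(np.float64(0.0), np.float64(0.0), np.float64(0.0)), (np.float64(0.15), np.float64(-0.8), np.float64(10.9)), (np.float64(0.3), np.float64(-3.3), np.float64(21.6)), (np.float64(0.45), np.float64(-7.3), np.float64(31.8)), (np.float64(0.6), np.float64(-12.8), np.float64(41.2)), (np.float64(0.75), np.float64(-19.6), np.float64(49.8)), (np.float64(0.9), np.float64(-27.6), np.float64(57.2)), (np.float64(1.05), np.float64(-36.7), np.float64(63.3)), (np.float64(1.2), np.float64(-46.5), np.float64(68.0)), (np.float64(1.35), np.float64(-57.0), np.float64(71.2)), (np.float64(1.5), np.float64(-67.8), np.float64(72.8)), (np.float64(1.65), np.float64(-78.8), np.float64(72.8))]
```

```bash
python3 -m jog '{"grip":[0,0,0,0,0],"xyz":[[0.8,0,-11],[2.5,0,-10.7],[4,0,-10.2],[5.5,0,-9.4],[0,0,0]],"turn":[[0,0,0],[0,0,0],[0,0,0],[0,0,0],[0,0,0]]}'
python3 w.py
python3 -m jog '{"grip":[0,0,0,0,0],"xyz":[[6.8,0,-8.6],[8,0,-7.4],[9.1,0,-6.1],[9.8,0,-4.7],[0,0,0]],"turn":[[0,0,0],[0,0,0],[0,0,0],[0,0,0],[0,0,0]]}'
python3 w.py
```

```text
time: 3.92
ee_pos: [538.6, 172.0, 127.7]
eef_rot: [[-0.996, 0.086, -0.002], [0.086, 0.996, 0.0], [0.002, 0.0, -1.0]]
force: [-2.8, 5.0, -2.3]
width: 13.6
t 3.925 pos [538.6 172.  127.7] F [-2.8  5.  -2.3] w 13.631324118698187
R in box [[-1.0, 0.001, -0.002], [0.001, 1.0, 0.0], [0.002, 0.0, -1.0]]
box pos [ 23.2 124.  127.7]
time: 4.55
ee_pos: [506.9, 174.8, 154.9]
eef_rot: [[-0.996, 0.086, 0.002], [0.086, 0.996, 0.0], [-0.002, 0.001, -1.0]]
force: [0.7, 4.2, -1.3]
width: 13.7
t 4.55 pos [506.9 174.8 154.9] F [ 0.7  4.2 -1.3] w 13.677260051081307
R in box [[-1.0, 0.001, 0.002], [0.001, 1.0, 0.001], [-0.002, 0.001, -1.0]]
box pos [ -8.7 124.1 154.9]
```

```bash
python3 -m jog '{"grip":[0,0,0,0,0],"xyz":[[10.5,0,-3.2],[10.8,0,-1.6],[10.9,0,0],[0,0,0],[0,0,0]],"turn":[[0,0,0],[0,0,0],[0,0,0],[0,0,0],[0,0,0]]}'
python3 w.py
python3 -m jog '{"grip":[0,0,0],"xyz":[[2,0,0.3],[2,0,0.3],[0,0,0]],"turn":[[0,0,0],[0,0,0],[0,0,0]]}'
python3 w.py
python3 - <<'E'
from h import *
cam('wrist','w3');cam('side','s3')
E
```

```text
time: 5.18
ee_pos: [478.4, 177.3, 161.0]
eef_rot: [[-0.996, 0.086, 0.008], [0.086, 0.996, 0.0], [-0.008, 0.001, -1.0]]
force: [3.5, 1.3, 7.5]
width: 13.5
t 5.175 pos [478.4 177.3 161. ] F [3.5 1.3 7.5] w 13.492901397553629
R in box [[-1.0, 0.001, 0.008], [0.001, 1.0, 0.001], [-0.008, 0.001, -1.0]]
box pos [-37.3 124.2 161. ]
time: 5.55
ee_pos: [475.9, 177.6, 160.9]
eef_rot: [[-0.996, 0.086, 0.011], [0.086, 0.996, 0.0], [-0.011, 0.001, -1.0]]
force: [5.7, 1.0, 9.8]
width: 13.2
t 5.55 pos [475.9 177.6 160.9] F [5.7 1.  9.8] w 13.244039711179605
R in box [[-1.0, 0.001, 0.011], [0.001, 1.0, 0.001], [-0.011, 0.001, -1.0]]
box pos [-39.7 124.2 160.9]
```

View pics/s3.png

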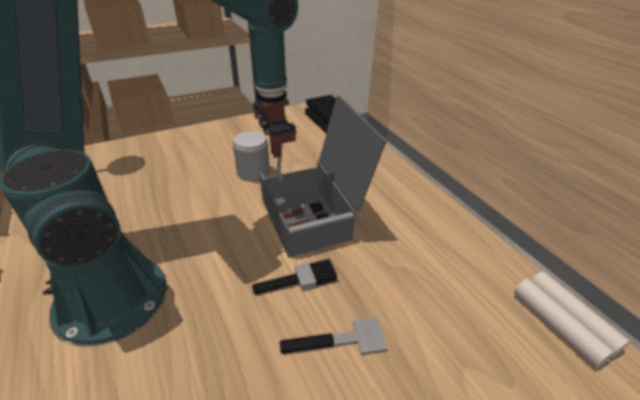

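View pics/w3.png

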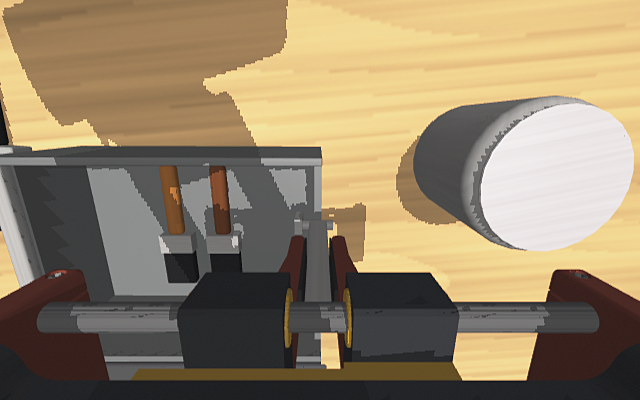

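```bash
python3 -m jog '{"grip":[0,0,0],"xyz":[[4,0,1],[0,0,0],[0,0,0]],"turn":[[0,0,0],[0,0,0],[0,0,0]]}'
python3 w.py
```

```text
time: 6.02
ee_pos: [472.6, 177.9, 160.5]
eef_rot: [[-0.996, 0.086, 0.012], [0.086, 0.996, 0.0], [-0.012, 0.001, -1.0]]
force: [6.0, -0.8, 14.2]
width: 13.5
t 6.025 pos [472.6 177.9 160.5] F [ 6.  -0.8 14.2] w 13.530620092843984
R in box [[-1.0, 0.001, 0.012], [0.001, 1.0, 0.001], [-0.012, 0.001, -1.0]]
box pos [-43.1 124.3 160.5]
```

```bash
python3 -m jog '{"grip":[0,0,0,0],"xyz":[[0,0,-3],[3,0,0],[0,0,0],[0,0,0]],"turn":[[0,0,0],[0,0,0],[0,0,0],[0,0,0]]}'
python3 w.py;python3 -m jog '{"grip":[0,0,0],"xyz":[[3,0,0],[0,0,0],[0,0,0]],"turn":[[0,0,0],[0,0,0],[0,0,0]]}'
python3 w.py;python3 -m jog '{"grip":[0,0,0],"xyz":[[3,0,0],[0,0,0],[0,0,0]],"turn":[[0,0,0],[0,0,0],[0,0,0]]}'
python3 w.py
```

```text
time: 6.52
ee_pos: [466.5, 178.3, 161.0]
eef_rot: [[-0.996, 0.086, 0.005], [0.086, 0.996, 0.0], [-0.005, 0.001, -1.0]]
force: [5.4, 2.5, -1.5]
width: 12.9
t 6.525 pos [466.5 178.3 161. ] F [ 5.4  2.5 -1.5] w 12.947710143350365
R in box [[-1.0, 0.001, 0.005], [0.001, 1.0, 0.001], [-0.005, 0.001, -1.0]]
box pos [-49.2 124.2 161. ]
time: 6.9
ee_pos: [463.7, 178.6, 161.0]
eef_rot: [[-0.996, 0.086, 0.006], [0.086, 0.996, 0.0], [-0.006, 0.001, -1.0]]
force: [5.6, 3.2, -2.6]
width: 10.0
t 6.9 pos [463.7 178.6 161. ] F [ 5.6  3.2 -2.6] w 9.95034480532988
R in box [[-1.0, 0.001, 0.006], [0.001, 1.0, 0.001], [-0.006, 0.001, -1.0]]
box pos [-52.  124.2 161. ]
time: 7.28
ee_pos: [458.2, 178.9, 160.5]
eef_rot: [[-0.996, 0.086, 0.001], [0.086, 0.996, 0.0], [-0.001, 0.0, -1.0]]
force: [0.5, 4.0, 2.6]
width: 8.7
t 7.275 pos [458.2 178.9 160.5] F [0.5 4.  2.6] w 8.690530389184756
R in box [[-1.0, 0.001, 0.001], [0.001, 1.0, 0.0], [-0.001, 0.0, -1.0]]
box pos [-57.5 124.1 160.5]
```

The width fell from 13.5 to 8.7 mm, so the pads slid forward off the stay, which means it was against the stop. I'll open and look.

```bash
python3 -m jog '{"grip":[40,60,60,60,60],"xyz":[[0,0,0],[0,0,0],[0,0,-50],[0,0,-50],[0,0,-40]],"turn":[[0,0,0],[0,0,0],[0,0,0],[0,0,0],[0,0,0]]}'
python3 w.py
python3 - <<'E'
from h import *
cam('wrist','w4');a=cam('side','s4')['frame'][90:260,220:400];cv2.imwrite('pics/s4z.png',cv2.resize(a,None,fx=3.5,fy=3.5,interpolation=2))
d=cam('side')
for q in (1.5,1.57,1.65): print(q,[np.round((proj(d,stay(r,q,124))-[220,90])*3.5,1) for r in (0,105)])
E
```

```text
time: 7.9
ee_pos: [457.4, 178.2, 301.6]
eef_rot: [[-0.996, 0.086, -0.0], [0.086, 0.996, -0.001], [-0.0, -0.001, -1.0]]
force: [0.9, -0.2, -0.7]
width: 52.3
t 7.9 pos [457.4 178.2 301.6] F [ 0.9 -0.2 -0.7] w 52.2545531501709
R in box [[-1.0, 0.001, 0.0], [0.001, 1.0, -0.001], [-0.0, -0.001, -1.0]]
box pos [-58.3 123.3 301.6]
1.5 [array([206.7, 285.5]), array([209.2, 171.1])]
1.57 [array([206.7, 285.5]), array([200. , 172.4])]
1.65 [array([206.7, 285.5]), array([189.5, 174.7])]
```

View pics/s4z.png

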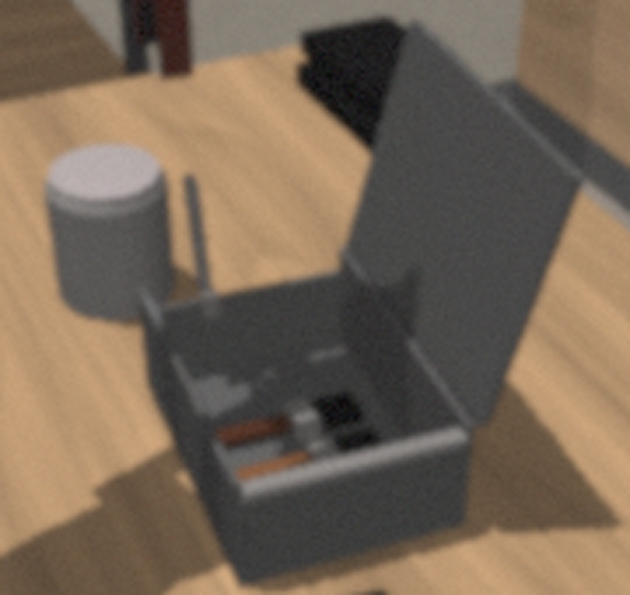

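View pics/w4.png

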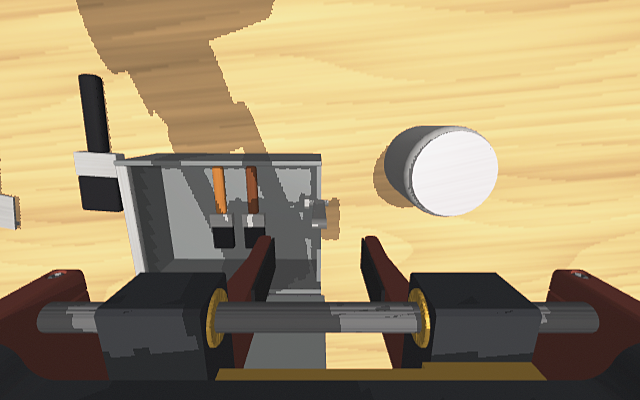

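Stay's tip is at zoom (189,176), where q = 1.65 predicts (189.5,174.7): it is at its stop. Now I'll go behind the lid with the fingers shut, passing over it.

```bash
python3 -m jog '{"grip":[0,0,0,0,0],"xyz":[[0,0,-60],[0,0,-15],[-50,-25,0],[-50,-25,0],[-50,-25,0]],"turn":[[0,0,0],[0,0,0],[0,0,0],[0,0,0],[0,0,0]]}'
python3 -m jog '{"grip":[0,0,0,0],"xyz":[[-50,-25,0],[-50,-24,0],[0,0,0],[0,0,0]],"turn":[[0,0,0],[0,0,0],[0,0,0],[0,0,0]]}'
python3 w.py 195 0 265
```

```text
time: 8.68
ee_pos: [601.1, 90.0, 372.6]
eef_rot: [[-0.996, 0.086, -0.004], [0.086, 0.996, -0.0], [0.004, -0.001, -1.0]]
force: [0.7, 0.2, 0.4]
width: 6.2
time: 9.18
ee_pos: [695.1, 33.7, 372.5]
eef_rot: [[-0.996, 0.086, -0.004], [0.086, 0.996, 0.0], [0.004, -0.0, -1.0]]
force: [-0.1, 0.3, 0.3]
width: 0.1
t 9.175 pos [695.1  33.7 372.5] F [-0.1  0.3  0.3] w 0.11664507484731115
R in box [[-1.0, 0.002, -0.004], [0.002, 1.0, -0.0], [0.004, -0.0, -1.0]]
box pos [190.8  -0.5 372.5]
tool shift [ -4.7   0.5 107.5]
```

```bash
python3 -m jog '{"grip":[0,0,0,0],"xyz":[[-5,0,40],[0,0,40],[0,0,27],[0,0,0]],"turn":[[0,0,0],[0,0,0],[0,0,0],[0,0,0]]}'
python3 w.py 
python3 - <<'E'
from h import *
cam('side','s5')
E
```

```text
time: 9.68
ee_pos: [698.0, 34.4, 265.5]
eef_rot: [[-0.996, 0.085, -0.006], [0.085, 0.996, 0.0], [0.006, -0.0, -1.0]]
force: [-0.0, -0.1, 1.4]
width: 0.6
t 9.675 pos [698.   34.4 265.5] F [-0.  -0.1  1.4] w 0.5561639581974317
R in box [[-1.0, -0.0, -0.006], [-0.0, 1.0, -0.0], [0.006, -0.0, -1.0]]
box pos [193.7   0.5 265.5]
```

View pics/s5.png

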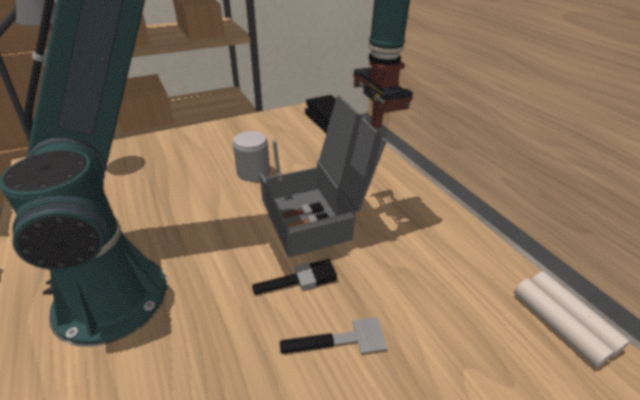

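```bash
python3 -m jog '{"grip":[0,0,0,0,0],"xyz":[[10,0,0],[15,0,0],[15,0,0],[15,0,0],[0,0,0]],"turn":[[0,0,0],[0,0,0],[0,0,0],[0,0,0],[0,0,0]]}'
python3 -m jog '{"grip":[0,0,0,0],"xyz":[[12,0,0],[12,0,0],[12,0,0],[0,0,0]],"turn":[[0,0,0],[0,0,0],[0,0,0],[0,0,0]]}'
python3 w.py 
python3 - <<'E'
from h import *
cam('side','s6')
E
```

```text
time: 10.35
ee_pos: [644.9, 38.2, 268.4]
eef_rot: [[-0.996, 0.086, -0.0], [0.086, 0.996, -0.0], [0.0, -0.0, -1.0]]
force: [-0.2, 0.2, 0.2]
width: 0.1
time: 10.85
ee_pos: [609.1, 41.3, 267.9]
eef_rot: [[-0.996, 0.086, -0.001], [0.086, 0.996, 0.0], [0.001, -0.0, -1.0]]
force: [0.1, -0.3, 0.5]
width: 0.3
t 10.85 pos [609.1  41.3 267.9] F [ 0.1 -0.3  0.5] w 0.26390768063003767
R in box [[-1.0, 0.001, -0.001], [0.001, 1.0, -0.0], [0.001, -0.0, -1.0]]
box pos [104.5  -0.3 267.9]
```

View pics/s6.png

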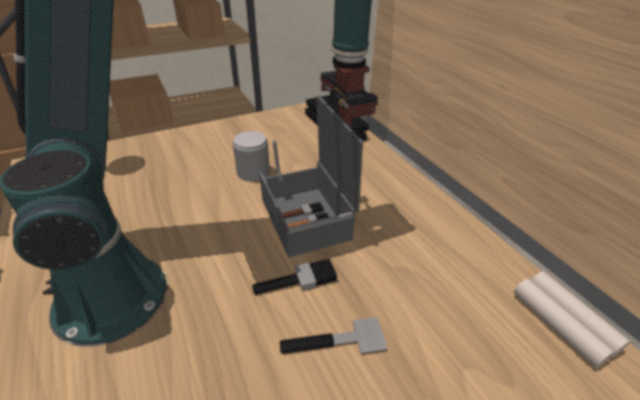

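The lid is about upright (its top corner is at col 320, against 340 at the start). I'll push a little further, then back away.

```bash
python3 -m jog '{"grip":[0,0,0,0,0],"xyz":[[12,0,0],[12,0,0],[8,0,0],[0,0,0],[0,0,0]],"turn":[[0,0,0],[0,0,0],[0,0,0],[0,0,0],[0,0,0]]}'
python3 w.py 
python3 - <<'E'
from h import *
cam('side','s7')
E
```

```text
time: 11.52
ee_pos: [578.7, 43.8, 268.1]
eef_rot: [[-0.996, 0.086, 0.0], [0.086, 0.996, -0.0], [-0.0, -0.0, -1.0]]
force: [-0.4, -0.1, 0.2]
width: 0.4
t 11.525 pos [578.7  43.8 268.1] F [-0.4 -0.1  0.2] w 0.41208237583373114
R in box [[-1.0, 0.001, 0.0], [0.001, 1.0, -0.0], [-0.0, -0.0, -1.0]]
box pos [ 74.   -0.3 268.1]
```

View pics/s7.png

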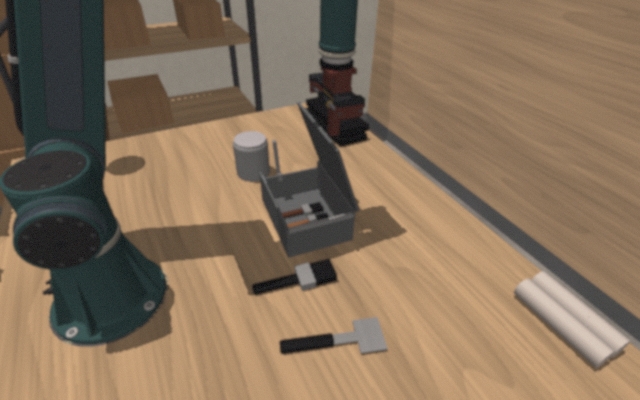

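The lid leans forward (top corner at col 302) and is falling by itself. I'll back away and up, and let it settle.

```bash
python3 -m jog '{"grip":[0,0,0,0,0],"xyz":[[-30,0,-20],[-20,0,-40],[0,0,-40],[0,0,0],[0,0,0]],"turn":[[0,0,0],[0,0,0],[0,0,0],[0,0,0],[0,0,0]]}' >/dev/null
python3 -m jog '{"grip":[0,0,0,0,0],"xyz":[[0,0,0],[0,0,0],[0,0,0],[0,0,0],[0,0,0]],"turn":[[0,0,0],[0,0,0],[0,0,0],[0,0,0],[0,0,0]]}' >/dev/null
python3 -m jog '{"grip":[0,0,0,0,0],"xyz":[[0,0,0],[0,0,0],[0,0,0],[0,0,0],[0,0,0]],"turn":[[0,0,0],[0,0,0],[0,0,0],[0,0,0],[0,0,0]]}' >/dev/null
python3 -m jog '{"grip":[0,0,0,0,0],"xyz":[[0,0,0],[0,0,0],[0,0,0],[0,0,0],[0,0,0]],"turn":[[0,0,0],[0,0,0],[0,0,0],[0,0,0],[0,0,0]]}'
python3 - <<'E'
from h import *
cam('side','s8')
E
```

```text
time: 14.08
ee_pos: [628.4, 39.5, 367.9]
eef_rot: [[-0.996, 0.086, -0.0], [0.086, 0.996, -0.0], [0.0, -0.0, -1.0]]
force: [0.1, 0.5, 0.8]
width: 0.5
```

View pics/s8.png

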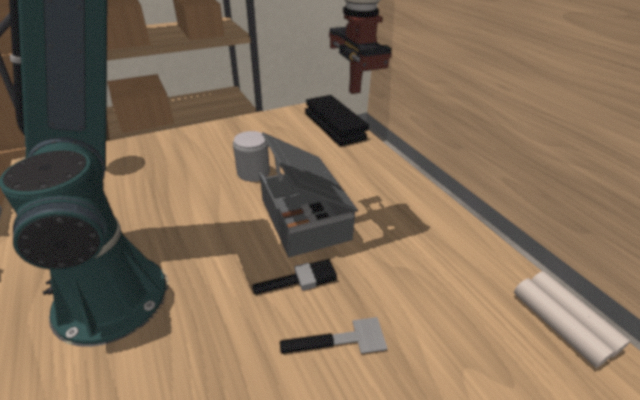

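```bash
python3 -m jog '{"grip":[0,0,0,0,0],"xyz":[[0,0,0],[0,0,0],[0,0,0],[0,0,0],[0,0,0]],"turn":[[0,0,0],[0,0,0],[0,0,0],[0,0,0],[0,0,0]]}' >/dev/null
python3 - <<'E'
from h import *
d=cam('side','s9');a=cv2.imread('pics/s8.png');f=d['frame']
print('diff',np.abs(cv2.GaussianBlur(f,(5,5),0).astype(int)-cv2.GaussianBlur(a,(5,5),0))[100:260,220:380].max())
for q in (.5,.61,.7): print(q,[np.round(proj(d,bw([90-200*np.cos(q),y,100+200*np.sin(q)])),1) for y in (130,-130)])
cv2.imwrite('pics/s9z.png',cv2.resize(f[90:260,220:400],None,fx=3.5,fy=3.5,interpolation=2))
cam('top','t9')
E
```

```text
diff 6
0.5 [array([258.2, 140.5]), array([289.2, 196.7])]
0.61 [array([261.9, 133.6]), array([294. , 188.7])]
0.7 [array([265.5, 128. ]), array([298.7, 182.3])]
```

View pics/s9z.png

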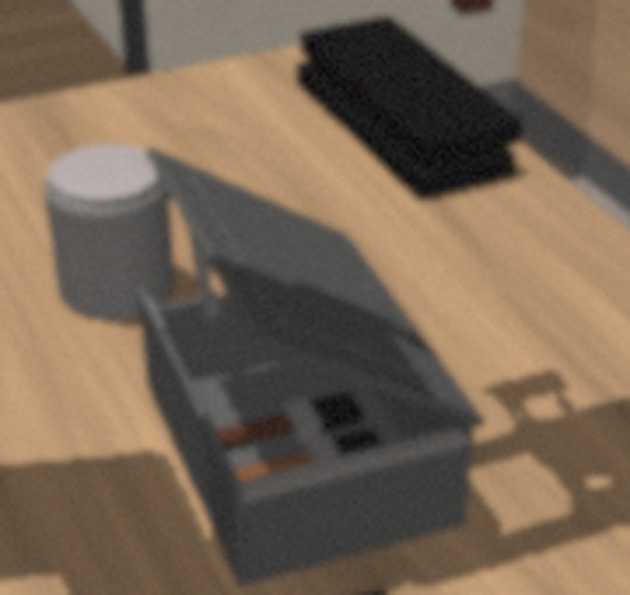

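View pics/t9.png

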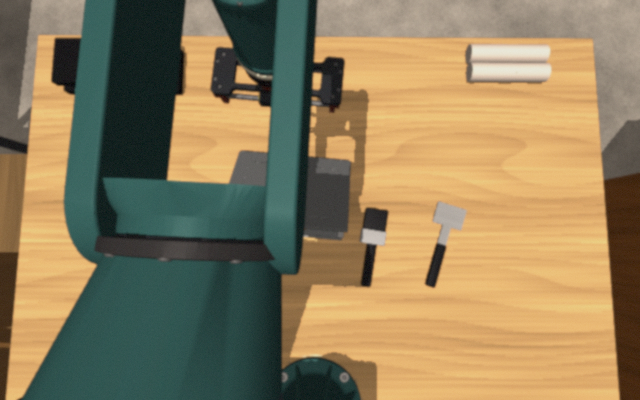

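The lid's left corner is at (263,133), where q = 0.61 predicts (262,134). It rests on the upright stay and hasn't moved over 0.6 s. The brush, scraper and tin are where they were at the start, and the gripper is clear.

```bash
python3 -c "
from station import arm,status
print(arm.sign_off(),status.state()['time'])"
```

```text
the job is handed in; nothing more can be done
the job is handed in; nothing more can be done
```

The stay is up against its stop and the lid rests part-open on it. I handed the job in at about 15 s of the 54 s allowed.

- **Stay:** I pinched the stay across its width and swung it up until it would go no further. I overshot slightly, so the pads slid forward off it (the opening fell from 13.5 to 8.7 mm). After I let go, the side camera showed its tip within about 2 zoomed pixels (under 1 image pixel) of where q = 1.65 predicts.
- **Lid:** I then pushed the lid from behind with shut fingers until it was just past upright. It sank forward by itself onto the stay.
- **Last checks:** The lid's corner was at pixel (263,133), against (262,134) predicted for q = 0.61. Two pictures 0.6 s apart showed no movement, and the gripper was well clear of everything. In the last pictures the tin, scraper and loose brush looked where they were at the start; the arm hid the tin from the top camera, so I checked that one from the side only.
- **Disagreement:** The wrist camera first put the stay about 4 mm further left than the top camera did. Lined up against the fingers just before gripping, it was about 2 mm, and I used that. While raising the stay, the arm followed an arc about 4 mm larger in radius than I had computed. The largest force I read was about 14 N.

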